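Seat a label holder behind the riser's clamped lip and hold it home

TASK

Open the red clamp knob on the white display riser by turning it clockwise, so that the metal lip slides out, then take the orange label holder out of the black rack and push its foot down behind the lip, upright and all the way home against the spring strip. Do not let go: the program finishes while the gripper is still holding it pressed home, so that I can tighten the clamp; leave everything else on the counter where it is.

Things in the scene. Friction and masses are not known exactly. Their poses are not given: they have to be found in the camera images.
- knob (a joint): Angle of the clamp knob, 0 (lip closed) to 1.4 rad (end stop, lip fully open), growing clockwise seen from above; starts between 0 and 0.25, stays where left, takes about 0.15 N m. Open means beyond 1.1 rad. It slides the metal lip away from the riser by 4.5 mm per rad: the slot behind the lip is 3.5 mm wide at 0 and 9.8 mm at 1.4 rad.
- knob_grip (a point): Grip point of the red clamp knob on the riser, on its vertical turning axis, 82 mm above the counter, 37 mm above the deck. The grip is an upright bar 42 mm long, 14 mm thick, from 23 mm below this point to 7 mm above it. It runs along the point's own x axis (the axes turn with the knob; at knob angle 0 they match the riser's).
- stand: White display riser fixed to the counter, 110 mm deep (x), 220 mm wide (y), 45 mm high. Its x axis points from the lip to the riser's back, away from the robot; z up. Origin at counter height on the front face. The slot runs along y, its middle at x about -4.5, y = 45 mm; the knob's axis is at x = 40, y = -75 mm.
- slot (a point): Mouth of the slot: middle of its length, 45 mm above the counter, level with the tops of lip and deck, with the riser's axes. 70 mm long along y, between black cheeks. The fixed riser face is at x = +4.5 mm from this point; the lip's inner face at x = +1.0 mm with the knob at 0 and 4.5 mm per rad farther to -x (-5.3 mm at 1.4 rad). Upper edges rounded, 4 to 5 mm radius.
- bed (a joint): Downward travel of the black spring strip on the slot's floor, 0 to 6 mm (0.006 at its hard stop = home). At 0 its top is 19 mm below the slot's mouth. Pressing needs 4 N to start and 9 N at the stop, 0.8 N per mm; it springs back and lifts the holder when let go.
- orange_holder_mid (a point): Centre of the orange label holder, 42.5 mm above its underside, 42.5 below its top. A stiff upright plate, both faces alike: x through its thickness, y along its width, z up. From 27 to 85 mm above the underside it is 10 mm thick, 64 mm wide; the foot below is 6 mm thick, 54 mm wide. About 60 g. Stands in either rack pocket, may lean a few degrees, underside 8 mm above the counter.
- orange_holder_foot (a point): Middle of the underside of the orange holder's foot, with the holder's axes. When home it is 25 mm below the slot's mouth, and the thick upper part ends 2 mm above the lip.
- rack: Black rack block fixed to the counter, 56 mm (x) by 176 mm (y) by 28 mm high, origin at the middle of its underside. Two pockets side by side at y = +42 and -42 mm, each 8 mm by 57 mm and 20 mm deep.
- blue_holder: The other label holder, blue, of the same shape, in the rack's other pocket; origin at its underside. Not to be used: leave in place.
- case_a: Flat grey card case, 88 x 62 x 6 mm, lying on the riser's deck behind the slot; origin at the middle of its underside. Leave in place.
- case_b: Flat grey card case, 88 x 62 x 6 mm, lying in the black tray (tray 150 x 210 x 14 mm); origin at its underside. Leave in place.
- red_box: Red card box, 45 x 72 x 98 mm high, standing; origin at its underside. Leave in place.
- green_box: Green card box, 45 x 72 x 98 mm high, standing; origin at its underside. Leave in place.
- loupe: Black stand magnifier, 40 mm across, 38 mm high; origin at its underside. Leave in place.
- pot: White ceramic cup, 68 mm across, 85 mm high; origin at its underside. Leave in place.
There are look-alikes about, which are no part of the job. Of the things that look like the part that bears orange_holder_mid, the largest one is meant.

How it is judged:
On the way, in this order (a step that is already met when the one before it is completed fails the run):
1. the clamp knob is turned open (beyond 1.1 rad) while the orange holder is still out of the slot (value of joint knob above 1.1 rad and distance between orange_holder_foot and slot above 0.06 m), for 0.2 s.
2. the orange holder's foot is behind the lip, at least 8 mm below the slot's mouth (z of orange_holder_foot in the frame of slot below -0.008 m and horizontal distance between orange_holder_foot and slot below 0.015 m), for 0.1 s.
At the end, for the whole second after the job is handed in: Knob beyond 1.1 rad; orange holder in the slot, within 8 degrees of upright, foot at least 22 mm below the slot's mouth and within 15 mm of its middle, spring strip pressed down at least 4.5 of 6 mm; the fingers bear on the holder with over 5 N and it keeps still through the last second (value of joint knob above 1.1 rad and value of joint bed above 0.0045 m and z of orange_holder_foot in the frame of slot below -0.022 m and horizontal distance between orange_holder_foot and slot below 0.015 m and angle between orange_holder_mid's own z axis and vertical below 0.14 rad and contact force between the fingers and orange_holder above 5 N and linear speed of orange_holder below 0.02 m/s); the arm keeps its last pose, push and grip.
It fails at once if the blue holder is moved by more than 25 mm (distance of blue_holder from where it was at the start of the episode above 0.025 m).
It fails at once if another thing on the counter is moved by more than 25 mm (distance of any of case_a, case_b, red_box, green_box, loupe, pot from where it was at the start of the episode above 0.025 m).
It also fails if it takes over 61 s, if anything falls off the work surface, if the arm or the gripper's body presses on something with over 40 N, if the wrist force passes 120 N, or if a joint passes its speed limit or range.

ROBOT

A 6-joint arm with a two-finger parallel gripper is mounted at the origin on the work surface. World frame = base frame: x ahead of the robot, y to its left, z up, the work surface at z = 0. Lengths are in m, angles in rad, forces in N, time in s.
With the tool pointing down it reaches from about 0.35 to 0.85 m from the base axis. Payload 8.1 kg.
Tool frame: the origin (TCP) lies between the finger pads; the fingertips stand 22 mm ahead of it and the grasp point (between the pads) lies 3 mm ahead of it; z points along the fingers, x is the direction in which the jaws open and shut, and the axes are right-handed (so a half turn about z gives the same grasp; the last joint's range is limited). The gripper opens to 93 mm and grips with 3 to 60 N. Pads are 15 mm wide; open, the fingers measure 128 mm over their backs; the gripper's body (75 mm by 188 mm) begins 65 mm behind the grasp point.
Start: joints at [-1.21, 0.13, 1.488, -0, 1.523, -0.085], TCP at [0.259, -0.541, 0.241] pointing down, gripper open.
Joint ranges: [-2.96, 2.96], [-0.89, 2.26], [0.02, 2.5], [-1.34, 4.48], [0, 2.73], [-2.66, 2.66]. Speed limits (rad/s): [2.39, 2.39, 2.79, 3.14, 3.14, 3.14].

INTERFACE

Orientations are given as a unit quaternion [w, x, y, z].
In Python, from station import move_pose, movel, goto_joints, release, grab, pause, inverse_kinematics, snapshot, camera_params, PlanningError, hand_in, get_clock, get_qpos, get_qvel, get_joint_torque, get_eef_pos, get_ee_rot, get_force, get_wrist_torque, get_width gives the robot as it stands. The module is installed in compiled form; this text tells all that it offers. Calls block until the motion is done:
- move_pose(position, orientation): joint-space move of the TCP to a pose.
- movel(position, rot=None, rate=0.15, force_limit=None): straight line of the TCP; rot=None keeps the orientation; rate is the mean speed in m/s. With force_limit (N) it stops when the force on the tool has changed by that much, and returns True; else False.
- goto_joints(angles): joint-space move.
- release() and grab(): open the fingers fully, or close them until they stop; the grip force is fixed at half the most.
- pause(seconds).
- inverse_kinematics(position, orientation): joint angles nearest the present ones, or None.
- snapshot(name): name is "side" or "top" or "wrist"; returns the picture (480x640x3 uint8, red, green, blue); there is no depth.
- camera_params(name): a dict with "fx", "fy", "cx", "cy" (pixels), "k1" (the pictures are not rectified: a ray, as slopes to the right and down, at radius r is drawn at 1 + k1 r^2 times it, then the intrinsics apply), "rvec" (rotation vector, rad) and "tvec" (3), from world to camera coordinates, as OpenCV has them; the wrist camera has in their place "T_tool_cam" (4x4, takes a point from camera to tool coordinates, whose origin is the TCP and whose axes are the tool frame's). Camera axes: x right, y down, z forward; pixel columns grow to the right and rows downward; lengths in m; the calibration is good to about 2 mm. A picture is of the moment at which its call begins: read the wrist's pose just before it. camera_params takes no time and is no camera call.
A pose or a line that the arm cannot do raises PlanningError and nothing moves.
- hand_in(): hands the job in, once; it reports no verdict.
Readings, each from a call of its own:
- get_clock(): time.
- get_qpos(): joint angles.
- get_qvel(): joint speeds.
- get_joint_torque(): joint torques, N m.
- get_eef_pos(): TCP position.
- get_ee_rot(): TCP orientation.
- get_force(): force on the tool from outside, world axes, zero at the start.
- get_wrist_torque(): the same for the moment, N m.
- get_width(): opening from 0.0 (shut) to 1.0 (fully open).
Only numpy, scipy, OpenCV 4.12 (cv2) and the standard library are available. Lean on these libraries where they do the work, as an engineer would, in place of code of your own. Each camera call takes 0.05 s, during which the arm holds its last target.

## Working session

There is one attempt and no reset: what is moved stays moved. The work goes in short steps, each a Python script; the robot and the scene stay as the last script left them, time stands still between calls to the robot, and variables do not carry over. Pictures are saved under pics/ and viewed, and the job is handed in when it is done.

```bash
ls; mkdir -p pics; python3 - <<'E'
from station import *
import cv2
for n in ("side","top","wrist"):
    im=snapshot(n); cv2.imwrite(f"pics/{n}0.png",im[:,:,::-1])
    print(n,camera_params(n))
print(get_clock(),get_eef_pos(),get_ee_rot(),get_width())
E
```

```text
pics
side {'fx': 528.8075370195078, 'fy': 528.8075370195078, 'cx': 314.82227636989666, 'cy': 252.5695085612049, 'k1': -0.14633258300647156, 'rvec': array([ 0.788745  , -2.35029692,  1.39540674]), 'tvec': array([0.42178901, 0.26267836, 0.81821513])}
top {'fx': 622.2293247099938, 'fy': 622.2293247099938, 'cx': 314.4315301566812, 'cy': 238.47854327575658, 'k1': -0.22347481184508383, 'rvec': array([ 2.17549592, -2.04309636,  0.21640464]), 'tvec': array([-0.06503871,  0.54336713,  1.52189055])}
wrist {'fx': 374.87410341106136, 'fy': 374.87410341106136, 'cx': 316.6089494268299, 'cy': 246.501771155853, 'k1': 0.0034930810352694144, 'T_tool_cam': array([[ 9.99999720e-01, -7.09662293e-04,  2.37019890e-04,
         1.04243484e-03],
       [ 6.31157630e-04,  9.70244680e-01,  2.42125716e-01,
        -6.60950884e-02],
       [-4.01794778e-04, -2.42125499e-01,  9.70244856e-01,
        -1.43369905e-01],
       [ 0.00000000e+00,  0.00000000e+00,  0.00000000e+00,
         1.00000000e+00]])}
0.15 [ 0.25857047 -0.54096951  0.23981874] [-4.30493399e-04  8.45917014e-01 -5.33314064e-01 -5.74846768e-04] 1.0005107752229938
```

View pics/side0.png

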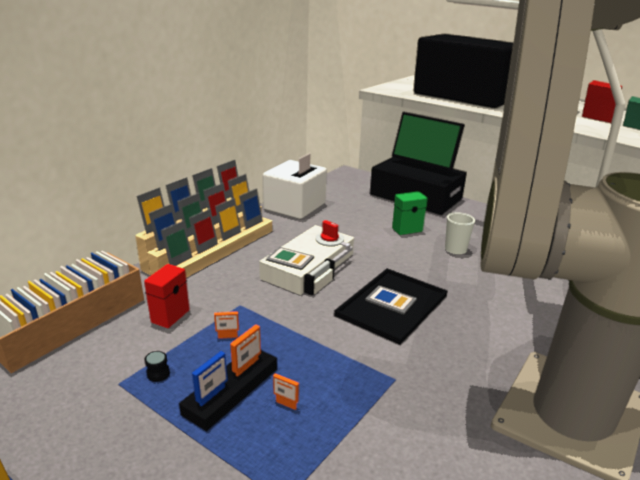

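View pics/top0.png

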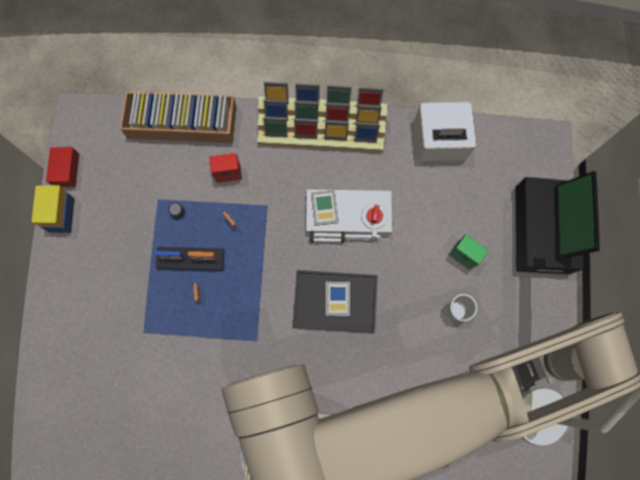

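View pics/wrist0.png

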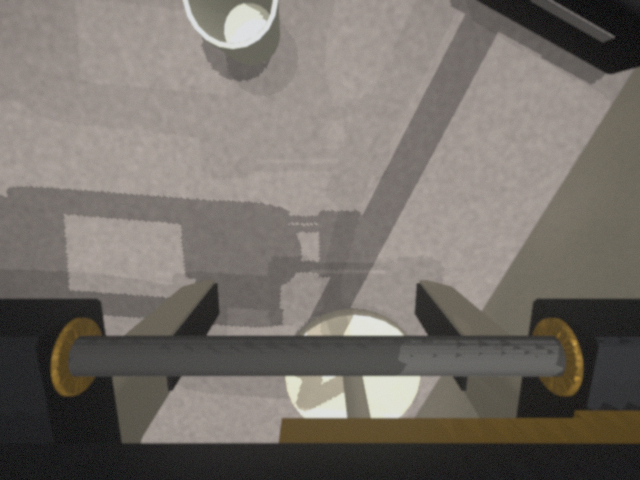

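The overview shows the riser at top px (349,212) with the red knob at (375,215), and the rack at (190,259). Three orange things are visible in the top picture: (201,255) in the rack, and two small tags at (229,219) and (196,292). The one in the rack is the largest and stands in a pocket, so it fits. I'll enlarge to confirm.

```bash
python3 - <<'E'
import cv2
t=cv2.imread("pics/top0.png");s=cv2.imread("pics/side0.png")
cv2.imwrite("pics/c1.png",cv2.resize(t[185:255,295:405],None,fx=7,fy=7,interpolation=cv2.INTER_CUBIC))
cv2.imwrite("pics/c2.png",cv2.resize(t[195:315,140:270],None,fx=5,fy=5,interpolation=cv2.INTER_CUBIC)[:600])
cv2.imwrite("pics/c3.png",cv2.resize(s[210:300,250:370],None,fx=6,fy=6,interpolation=cv2.INTER_CUBIC))
cv2.imwrite("pics/c4.png",cv2.resize(s[300:430,170:310],None,fx=4.5,fy=4.5,interpolation=cv2.INTER_CUBIC))
E
```

```text
(no output)
```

View pics/c1.png

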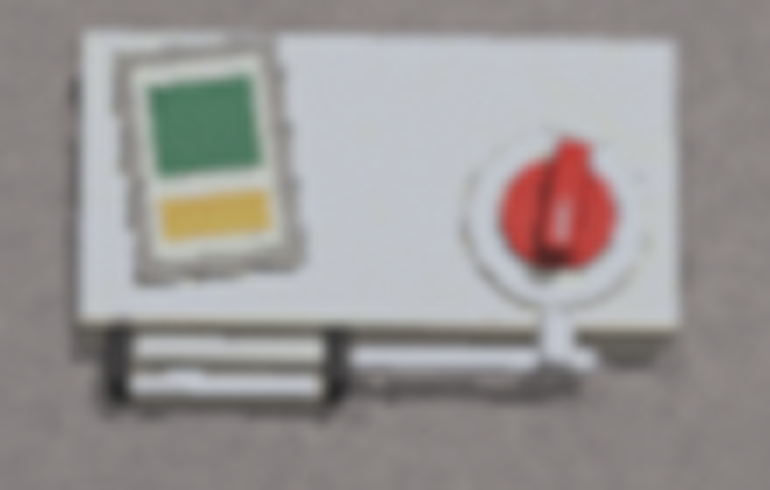

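View pics/c2.png

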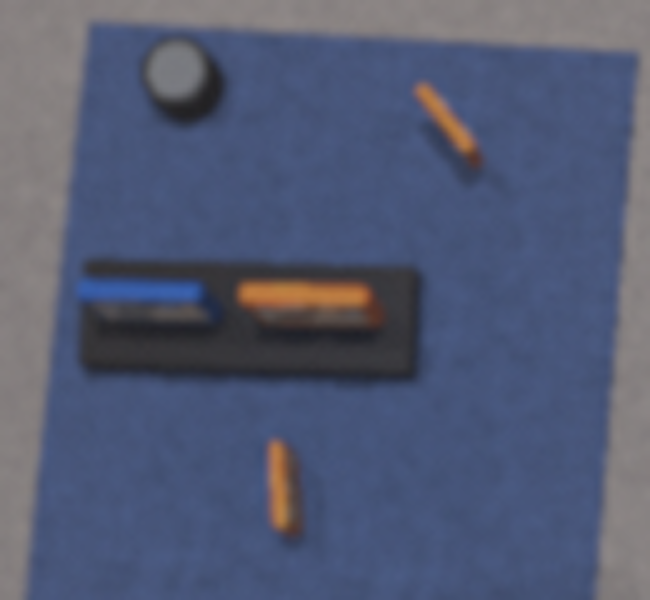

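View pics/c3.png

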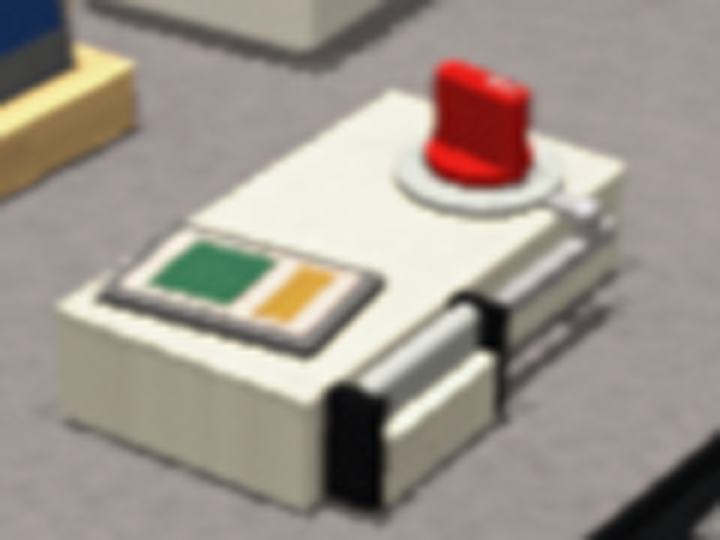

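View pics/c4.png

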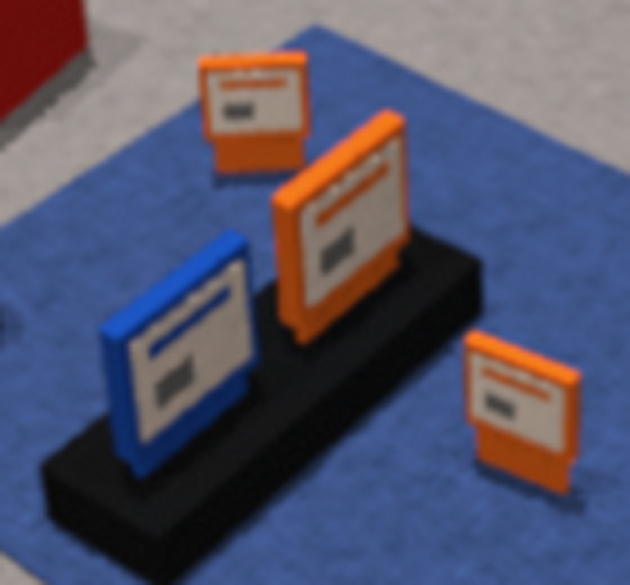

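Confirmed: the rack's orange holder is clearly larger than the two loose tags. Now I'll fit the poses from both fixed cameras.

```bash
cat > h.py <<'E'
import numpy as np, cv2
from scipy.optimize import least_squares
from scipy.spatial.transform import Rotation as R
from station import *
def proj(cam,P,Twt=None):
    c=camera_params(cam); P=np.atleast_2d(P)
    if 'rvec' in c: X=P@cv2.Rodrigues(c['rvec'])[0].T+c['tvec']
    else:
        T=Twt@c['T_tool_cam']; X=(P-T[:3,3])@T[:3,:3]
    s=X[:,:2]/X[:,2:]; r2=(s**2).sum(1,keepdims=True); s=s*(1+c['k1']*r2)
    return s*[c['fx'],c['fy']]+[c['cx'],c['cy']]
def ttool():
    q=get_ee_rot(); T=np.eye(4); T[:3,:3]=R.from_quat(np.r_[q[1:],q[0]]).as_matrix(); T[:3,3]=get_eef_pos(); return T
def fit(obs,p0,pose=None):
    # obs: list (cam, local xyz, pixel[, T]); p=[x,y,yaw]
    def f(p):
        c,s=np.cos(p[2]),np.sin(p[2]); out=[]
        for o in obs:
            l=o[1]; P=[p[0]+c*l[0]-s*l[1],p[1]+s*l[0]+c*l[1],l[2]]
            out.append(proj(o[0],P,o[3] if len(o)>3 else None)[0]-o[2])
        return np.ravel(out)
    r=least_squares(f,p0); return r.x,r.fun.reshape(-1,2)
def ray(cam,px,z,Twt=None):
    r=least_squares(lambda p:(proj(cam,[p[0],p[1],z],Twt)[0]-px),[0.5,0.]); return r.x
def down(yaw):
    # tool z down, tool x along world direction yaw
    x=np.array([np.cos(yaw),np.sin(yaw),0]); z=np.array([0,0,-1.]); y=np.cross(z,x)
    q=R.from_matrix(np.c_[x,y,z]).as_quat(); return np.r_[q[3],q[:3]]
E
python3 - <<'E'
from h import *
np.set_printoptions(precision=4,suppress=True)
t=lambda x,y:np.array([295+(x+.5)/7-.5,185+(y+.5)/7-.5])
s=lambda x,y:np.array([250+(x+.5)/6-.5,210+(y+.5)/6-.5])
t2=lambda x,y:np.array([140+(x+.5)/5-.5,195+(y+.5)/5-.5])
s2=lambda x,y:np.array([170+(x+.5)/4.5-.5,300+(y+.5)/4.5-.5])
C={'bl':(.11,.11,.045),'br':(.11,-.11,.045),'fl':(0,.11,.045),'fr':(0,-.11,.045)}
o=[('top',C['bl'],t(85,30)),('top',C['br'],t(678,38)),('top',C['fr'],t(678,325)),('top',C['fl'],t(80,322))]
o2=[('side',C['bl'],s(62,305)),('side',C['br'],s(392,92)),('side',C['fr'],s(625,163)),('side',C['fl'],s(318,402))]
for oo in (o,o2,o+o2):
    p,e=fit(oo,[.7,0,0]); print('stand',p,np.abs(e).max())
h=(.028,.088)
C={'bl':(.028,.088,.028),'br':(.028,-.088,.028),'fl':(-.028,.088,.028),'fr':(-.028,-.088,.028)}
o=[('top',C['bl'],t2(84,262)),('top',C['br'],t2(417,268)),('top',C['fr'],t2(413,378)),('top',C['fl'],t2(83,370))]
o2=[('side',C['bl'],s2(42,468)),('side',C['fr'],s2(482,262)),('side',C['fl'],s2(160,540))]
for oo in (o,o2,o+o2):
    p,e=fit(oo,[.5,.3,0]); print('rack',p,np.abs(e).max())
for n,px in (('L',t2(240,295)),('R',t2(370,295))): print('holder top',n,ray('top',px,.093))
for n,px in (('Lb',s2(275,197)),('Lf',s2(295,206)),('Rb',s2(388,111)),('Rf',s2(408,119))): print('holder side',n,ray('side',px,.093))
print('knob top ends',ray('top',t(573,145),.089),ray('top',t(552,260),.089))
print('knob side', ray('side',s(445,68),.089),ray('side',s(525,90),.089))
E
```

```text
stand [ 0.5749 -0.1181  0.0521] 0.4720494881242985
stand [ 0.5692 -0.1174  0.0636] 0.6801203914095595
stand [ 0.5724 -0.1188  0.0585] 1.3180958911227378
rack [0.4792 0.2899 0.0478] 0.7398007864943565
rack [0.4777 0.2929 0.0458] 0.6807959279839224
rack [0.4786 0.2916 0.0471] 1.4219867406232822
holder top L [0.4805 0.2812]
holder top R [0.4848 0.2158]
holder side Lb [0.4818 0.2819]
holder side Lf [0.473  0.2812]
holder side Rb [0.4842 0.2205]
holder side Rf [0.4754 0.2195]
knob top ends [ 0.6348 -0.1818] [ 0.5917 -0.176 ]
knob side [ 0.6289 -0.1749] [ 0.5941 -0.1785]
```

```bash
python3 - <<'E'
from h import *
move_pose([0.535,-0.115,0.18],down(np.pi/2+0.055))
T=ttool(); im=snapshot('wrist'); np.save('T1.npy',T); cv2.imwrite('pics/w1.png',im[:,:,::-1]); print(get_clock(),T[:3,3],get_qpos())
E
```

```text
2.0583 [ 0.53496653 -0.11565221  0.18011452] [-3.06685513e-01  2.45750230e-02  1.71090840e+00 -2.18636256e-04
  1.40585121e+00 -1.93062200e+00]
```

View pics/w1.png

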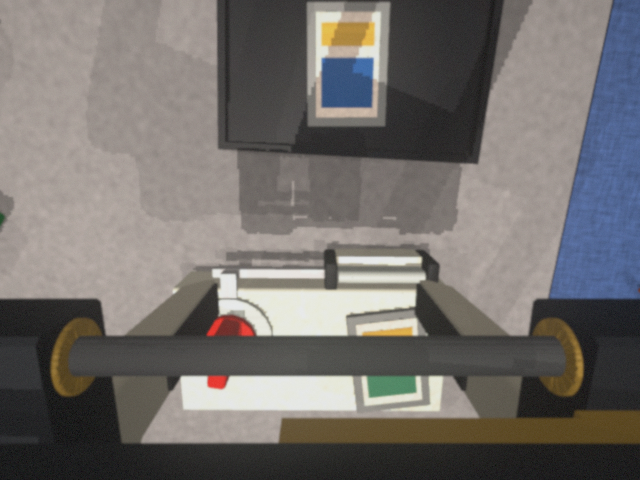

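```bash
python3 - <<'E'
import cv2
t=cv2.imread("pics/w1.png")
cv2.imwrite("pics/w1c.png",cv2.resize(t[235:305,310:450],None,fx=5.5,fy=5.5,interpolation=cv2.INTER_CUBIC))
cv2.imwrite("pics/w1d.png",cv2.resize(t[255:425,170:290],None,fx=3.5,fy=3.5,interpolation=cv2.INTER_CUBIC))
E
```

```text
(no output)
```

View pics/w1c.png

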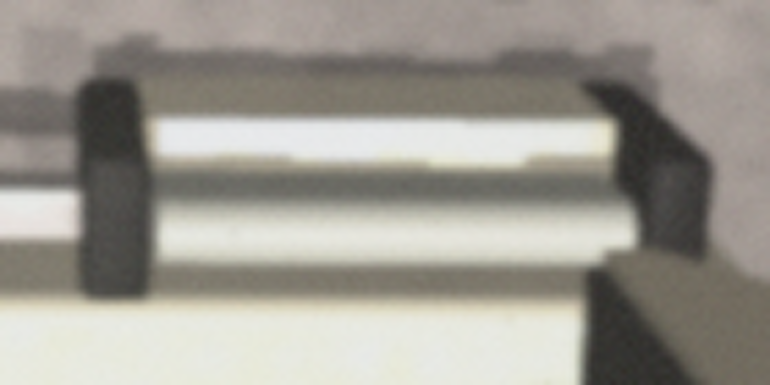

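View pics/w1d.png

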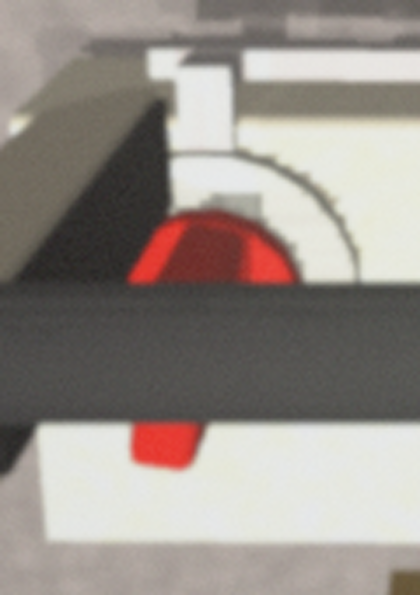

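```bash
python3 - <<'E'
from h import *
np.set_printoptions(precision=4,suppress=True)
T=np.load('T1.npy')
c=lambda x,y:np.array([310+(x+.5)/5.5-.5,235+(y+.5)/5.5-.5])
d=lambda x,y:np.array([170+(x+.5)/3.5-.5,255+(y+.5)/3.5-.5])
for n,p,z in [('edgeR',c(160,300),.045),('edgeL',c(570,300),.045),('lipinR',c(160,262),.045),('lipinL',c(600,262),.045),('cheekR',c(150,240),.045),('cheekL',c(640,240),.045),
 ('deckbackR',d(48,540),.045),('deckfrontR',d(15,117),.045),('deckedge@knob',d(240,117),.045),('knobfar',d(170,445),.089),('disc left',d(358,280),.05)]: print(n,ray('wrist',p,z,T))
E
```

```text
edgeR [ 0.5713 -0.0977]
edgeL [ 0.5682 -0.0391]
lipinR [ 0.5656 -0.0981]
lipinL [ 0.5623 -0.0355]
cheekR [ 0.5624 -0.0997]
cheekL [ 0.5587 -0.0302]
deckbackR [ 0.687  -0.2234]
deckfrontR [ 0.5773 -0.2272]
deckedge@knob [ 0.5746 -0.1767]
knobfar [ 0.629  -0.1817]
disc left [ 0.6107 -0.1487]
```

```bash
python3 - <<'E'
from h import *
np.set_printoptions(precision=3,suppress=True)
q=down(np.pi/2-0.134)
move_pose([0.6145,-0.180,0.15],q)
print(movel([0.6145,-0.180,0.086],q,rate=.1,force_limit=15),get_eef_pos())
grab(); print('w',get_width(),get_width()*93,get_force(),get_wrist_torque(),get_clock())
j=np.array(get_qpos())
for k in range(1,6):
    g=j.copy(); g[5]+=1.15*k/5; goto_joints(g); print(get_qpos()[5]-j[5],get_wrist_torque(),get_force())
print(get_width(),get_clock())
E
```

```text
False [ 0.615 -0.18   0.087]
w 0.14732267109275948 13.701008411626631 [-0.426 -2.365 -1.033] [-0.453 -0.082  0.16 ] 4.5583
0.2259568116744599 [ 0.2   -0.265 -0.183] [ 0.268  0.295 -0.953]
0.45319406302793985 [ 0.601 -0.515 -0.155] [ 1.223  3.359 -0.454]
0.6816859229368555 [ 0.825 -0.693 -0.111] [ 3.498  4.273 -0.483]
0.9115875736025278 [ 0.941 -1.005 -0.141] [ 5.239  4.597 -2.204]
1.1415599007662771 [ 0.937 -1.235 -0.133] [ 5.889  5.267 -2.434]
0.1483771147704105 6.225
```

```bash
python3 - <<'E'
from h import *
release(); p=get_eef_pos(); movel([p[0],p[1],0.14],rate=.2)
move_pose([0.565,-0.13,0.16],down(0.055))
T=ttool(); im=snapshot('wrist'); np.save('T2.npy',T); cv2.imwrite('pics/w2.png',im[:,:,::-1])
move_pose([0.48,0.16,0.19],down(0.047))
T=ttool(); im2=snapshot('wrist'); np.save('T3.npy',T); cv2.imwrite('pics/w3.png',im2[:,:,::-1]); print(get_clock(),get_qpos())
E
```

```text
9.6 [ 2.18226772e-01 -9.52860251e-02  1.81001021e+00 -4.32511694e-04
  1.42721156e+00  1.72625531e-01]
```

View pics/w2.png

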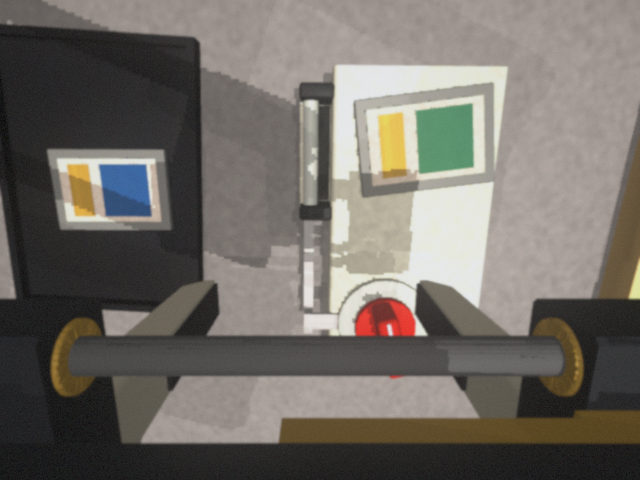

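View pics/w3.png

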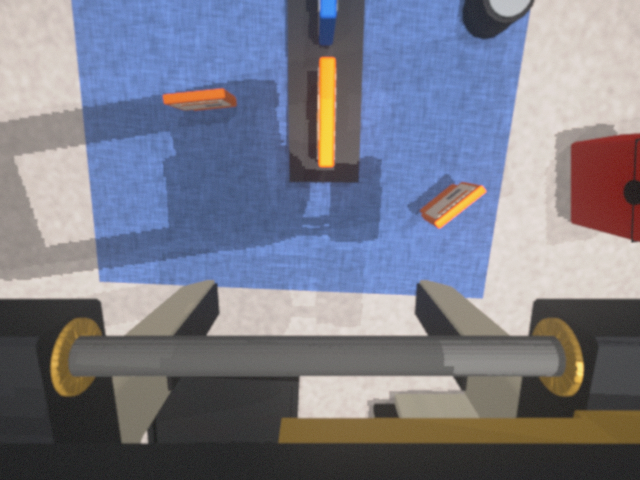

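The knob bar now points across the riser and the slot shows as a dark gap at about (322,155). I'll enlarge both.

```bash
python3 - <<'E'
import cv2
t=cv2.imread("pics/w2.png")
cv2.imwrite("pics/w2c.png",cv2.resize(t[75:225,285:355],None,fx=4,fy=4,interpolation=cv2.INTER_CUBIC))
t=cv2.imread("pics/w3.png")
cv2.imwrite("pics/w3c.png",cv2.resize(t[40:190,280:370],None,fx=4,fy=4,interpolation=cv2.INTER_CUBIC))
E
```

```text
(no output)
```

View pics/w2c.png

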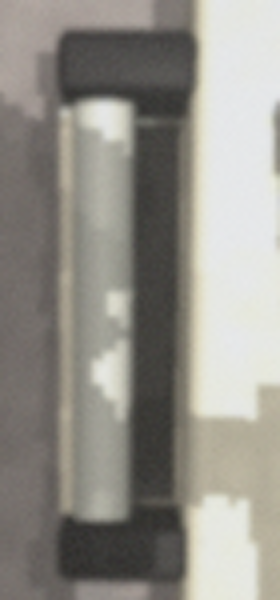

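View pics/w3c.png

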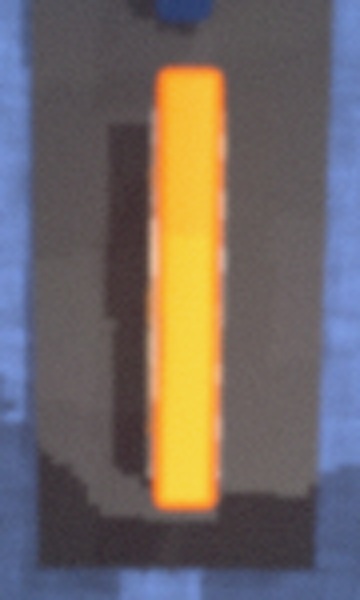

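```bash
python3 - <<'E'
from h import *
np.set_printoptions(precision=4,suppress=True)
T=np.load('T2.npy')
c=lambda x,y:np.array([285+(x+.5)/4-.5,75+(y+.5)/4-.5])
for n,p in [('lipT',(133,130)),('lipB',(128.5,490)),('deckT',(190,130)),('deckB',(185,490)),('lineT',(181,130)),('lineB',(176,490)),('cen',(157,309)),('cheekU',(150,98)),('cheekL',(150,518))]: print(n,ray('wrist',c(*p),.045,T))
T=np.load('T3.npy')
c=lambda x,y:np.array([280+(x+.5)/4-.5,40+(y+.5)/4-.5])
for n,p in [('TL',(157,68)),('TR',(222,68)),('BL',(152,508)),('BR',(218,508)),('cen',(187,288))]: print(n,ray('wrist',c(*p),.093,T))
E
```

```text
lipT [ 0.5594 -0.0351]
lipB [ 0.5619 -0.0932]
deckT [ 0.5686 -0.0346]
deckB [ 0.5716 -0.0927]
lineT [ 0.5671 -0.0347]
lineB [ 0.57   -0.0927]
cen [ 0.5649 -0.0629]
cheekU [ 0.5618 -0.0301]
cheekL [ 0.5659 -0.0978]
TL [0.4763 0.2791]
TR [0.4858 0.2795]
BL [0.4785 0.2161]
BR [0.4888 0.2166]
cen [0.4822 0.2489]
```

```bash
python3 - <<'E'
from h import *
np.set_printoptions(precision=3,suppress=True)
q=down(0.042)
move_pose([0.482,0.2485,0.16],q)
print(movel([0.482,0.2485,0.078],q,rate=.12,force_limit=12),get_eef_pos())
f0=get_force(); grab(); print('w',get_width()*93,f0,get_force(),get_clock())
p=get_eef_pos(); movel([p[0],p[1],0.19],rate=.12)
print(get_width()*93,get_force(),get_eef_pos())
move_pose([0.565,-0.064,0.19],down(0.052))
T=ttool();np.save('T4.npy',T); im=snapshot('wrist'); s=snapshot('side'); t=snapshot('top')
cv2.imwrite('pics/w4.png',im[:,:,::-1]);cv2.imwrite('pics/s4.png',s[:,:,::-1]);
cv2.imwrite('pics/s4c.png',cv2.resize(s[150:310,230:390],None,fx=3.7,fy=3.7,interpolation=cv2.INTER_CUBIC)[:,:,::-1])
print(get_clock(),T[:3,3],get_force(),get_wrist_torque())
E
```

```text
False [0.483 0.249 0.079]
w 9.450899915798397 [0.367 0.434 0.603] [-0.491  0.194 -0.076] 12.1417
10.011026330304643 [ 0.437 -0.09  -0.308] [0.481 0.248 0.189]
14.6 [ 0.565 -0.063  0.19 ] [-0.529  0.083 -0.317] [-0.045 -0.09   0.039]
```

View pics/w4.png

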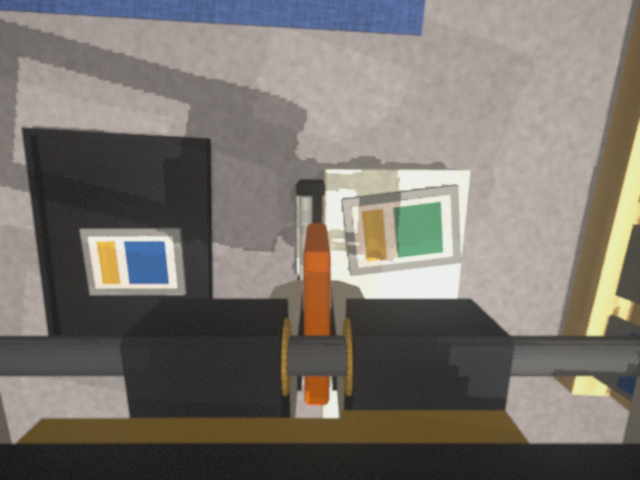

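View pics/s4c.png

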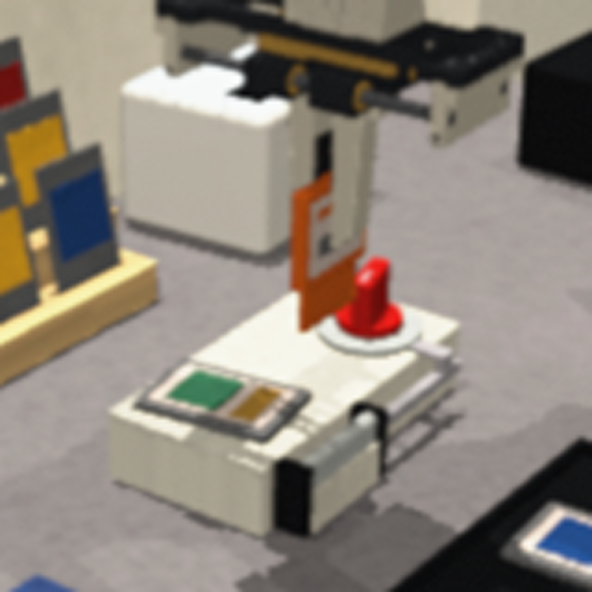

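```bash
python3 - <<'E'
from h import *
np.set_printoptions(precision=4,suppress=True)
q=down(0.052)
movel([0.565,-0.064,0.122],q,rate=.1); print(get_eef_pos(),get_force())
print(movel([0.565,-0.064,0.100],q,rate=.03,force_limit=6)); 
p=get_eef_pos(); print(p,get_force(),get_wrist_torque(),get_width()*93,get_clock())
s=snapshot('side');im=snapshot('wrist')
cv2.imwrite('pics/s5c.png',cv2.resize(s[180:310,240:370],None,fx=4.5,fy=4.5,interpolation=cv2.INTER_CUBIC)[:,:,::-1])
cv2.imwrite('pics/w5.png',im[:,:,::-1])
E
```

```text
[ 0.5655 -0.0641  0.1226] [ 0.5755 -1.5726 -0.4265]
False
[ 0.5651 -0.064   0.1002] [ 0.0196 -0.0257 -0.3003] [-0.037  -0.0915  0.0206] 9.779507919306605 16.3167
```

View pics/s5c.png

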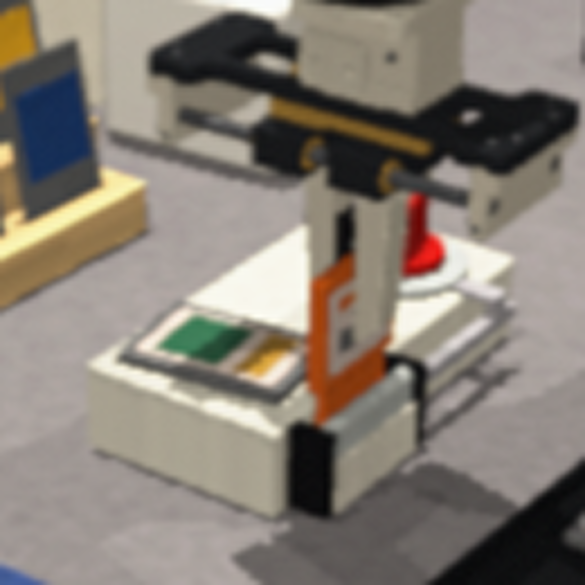

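The foot is in the slot with no contact force. Next I press down onto the spring strip.

```bash
python3 - <<'E'
from h import *
np.set_printoptions(precision=4,suppress=True)
for z in (.097,.094,.0925,.091,.090,.089,.088,.087,.086):
    r=movel([0.565,-0.064,z],down(.052),rate=.02,force_limit=16); pause(.1)
    f=get_force(); print(z,r,get_eef_pos(),f,get_width()*93)
    if f[2]>14: break
print(get_wrist_torque(),get_clock())
s=snapshot('side');cv2.imwrite('pics/s6c.png',cv2.resize(s[180:310,240:370],None,fx=4.5,fy=4.5,interpolation=cv2.INTER_CUBIC)[:,:,::-1])
im=snapshot('wrist');cv2.imwrite('pics/w6.png',im[:,:,::-1])
E
```

```text
0.097 False [ 0.565  -0.064   0.0969] [ 0.3002  0.5336 -0.7388] 9.980387307562378
0.094 False [ 0.5654 -0.064   0.0945] [ 0.0888 -0.4979  5.022 ] 9.443412880386397
0.0925 False [ 0.5654 -0.0641  0.093 ] [0.0595 0.1086 5.8515] 9.738663873460096
0.091 False [ 0.5654 -0.064   0.0916] [-1.0494  0.9832  6.8202] 9.758642166222701
0.09 False [ 0.5654 -0.064   0.0907] [-1.2829  1.3826  7.2069] 9.648624040154179
0.089 False [ 0.5654 -0.064   0.0899] [-2.3791  0.5796  8.4274] 9.944110933197942
0.088 False [ 0.5656 -0.064   0.0897] [-4.7276  2.043  15.2071] 9.718555594172495
[0.1888 1.0375 0.0064] 18.9667
```

View pics/s6c.png

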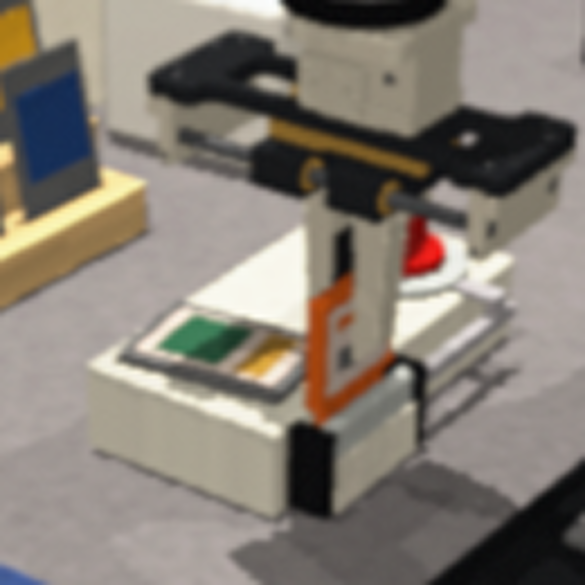

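View pics/w6.png

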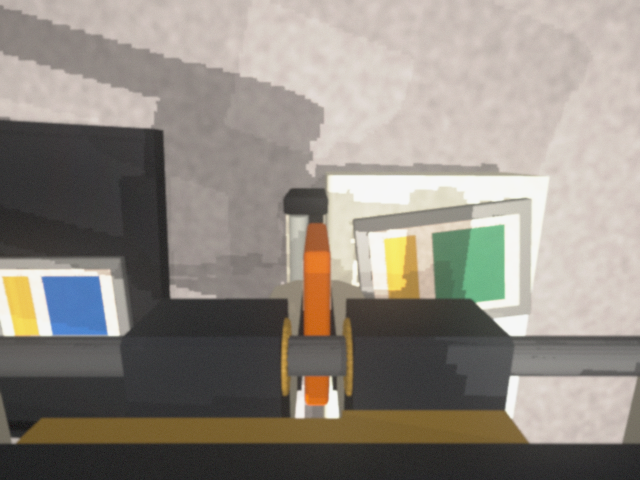

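```bash
python3 - <<'E'
from h import *
pause(.8); print(get_eef_pos(),get_force(),get_width()*93,get_clock()); pause(.4); print(get_eef_pos(),get_force())
hand_in()
E
```

```text
[ 0.56554324 -0.0639783   0.0897333 ] [-4.9985671   2.62298278 15.45945994] 10.040433519095348 19.8667
[ 0.56557807 -0.06396849  0.08974342] [-5.59225907  1.88694031 14.55771992]
the job is handed in; nothing more can be done
```

The clamp is open and the orange holder is pressed home behind the lip. The gripper is still holding it, so you can tighten the clamp. I handed the job in at about 20 s of the 61 s allowed.

- **Knob:** I turned it clockwise by about 1.14 rad, from an estimated 0.19 to about 1.33 rad. There is no direct reading of the knob angle. The wrist picture afterwards showed the knob bar turned and the slot 8.5 to 9.8 mm wide. That brackets the roughly 9.5 mm expected; the riser edge is rounded, so I could not measure it more closely.
- **Holder:** I took the large orange one from the rack. The two smaller orange tags are look-alikes and I left them alone. Its foot went into the slot without touching the sides.
- **Pressed home:** The upward force rose from about 5 to 8.4 N over the spring's travel, then jumped to about 15 N at the hard stop. The total travel was about 6 mm.
- **Last checks:** The position held steady to within 0.1 mm over the final 0.4 s, with about 15 N downward push and 10 mm between the jaws. The holder looks upright in the side picture, but I did not measure its lean as an angle. A sideways force of about 5 N remained on the tool.
- **Other things:** The side and wrist pictures showed the case on the riser still in place. I did not take a final picture of the rack or the rest of the counter.

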